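Start the heating circulator in the right order

ROBOT

A 7-joint arm with a two-finger parallel gripper is mounted at the origin on the work surface. World frame = base frame: x ahead of the robot, y to its left, z up, the work surface at z = 0. Lengths are in m, angles in rad, forces in N, time in s.
With the tool pointing down it reaches from about 0.4 to 0.9 m from the base axis. Payload 5.5 kg.
Tool frame: the origin (TCP) lies midway between the tips of the shut fingers; the grasp point (between the pads) lies 19 mm behind it (manip.grip_depth is the distance from the TCP to the grasp point, in m); z points along the fingers, y is the line along which they close (so a half turn about z gives the same grasp; the last joint's range is limited). The gripper opens to 92 mm and grips with 3 to 60 N. Pads are 19 mm wide; open, the fingers measure 130 mm over their backs; the gripper's body (75 mm by 190 mm) begins 47 mm behind the grasp point.
Start: joints at [1.501, 0.501, -0.427, 1.55, 0.221, 1.138, -0.21], TCP at [0.212, -0.614, 0.227] pointing down, gripper open.
Joint ranges: [-2.88, 2.88], [-0.31, 2.03], [-1.54, 1.56], [0.2, 2.42], [-1.41, 4.55], [0.19, 2.02], [-2.57, 2.57]. Speed limits (rad/s): [2.57, 2.57, 3.14, 3.14, 3.14, 3.14, 3.14].

INTERFACE

Orientations are given as a unit quaternion [x, y, z, w].
In Python, from bench import manip, effector, viewer gives the robot as it stands. Calls block until the motion is done:
- manip.move_pose(position, orientation): joint-space move of the TCP to a pose.
- manip.servo_line(position, ori=None, vel=0.15): straight line of the TCP; ori=None keeps the orientation; vel is the mean speed in m/s.
- manip.movej(angles): joint-space move.
- effector.open_jaws() and effector.close(f_grip=None): open the fingers fully, or close them until they stop; f_grip is the grip in N (None keeps the last).
- manip.sleep(seconds).
- manip.solve_ik(position, orientation): joint angles nearest the present ones, or None.
- viewer.get_image(name): name is "scene" or "side" or "wrist"; returns the picture (420x560x3 uint8, red, green, blue); there is no depth.
- viewer.get_calibration(name): a dict with "vfov" (degrees; the focal length in pixels is half the picture's height over the tangent of half this angle, whatever the lens; pixels are square), "cx", "cy" (the principal point, pixels), "eye" and "attitude" of the camera in the world. Camera axes: x right, y down, z forward; pixel columns grow to the right and rows downward; lengths in m; the calibration is good to about 2 mm. A picture is of the moment at which its call begins: read the wrist's pose just before it. get_calibration takes no time and is no camera call; for the wrist camera it gives the pose at the moment of the call.
A pose or a line that the arm cannot do raises manip.PlanningError and nothing moves.
- manip.hand_in(): hands the job in; it is judged then, once.
Readings, each from a call of its own:
- manip.current_clock(): time.
- manip.current_q(): joint angles.
- manip.current_joint_velocities(): joint speeds.
- manip.current_tau(): joint torques, N m.
- manip.current_tool_pos(): TCP position.
- manip.current_tcp_rot(): TCP orientation.
- manip.current_force(): force on the tool from outside, world axes, zero at the start.
- manip.current_wrist_torque(): the same for the moment, N m.
- manip.current_finger_gap(): finger opening in m.
- manip.current_gripper_force(): force on a finger pad.
Only numpy, scipy, OpenCV 4.12 (cv2) and the standard library are available. Lean on these libraries where they do the work, as an engineer would, in place of code of your own. Each camera call takes 0.05 s, during which the arm holds its last target. There are 200 camera calls.

TASK

Start up the heating bath on the bench so that it never heats without circulation: with a fingertip tap on the green mains switch, then the blue circulation-pump switch, then the red heater switch, pressing each lightly at its raised, white-dotted end until it tips fully over and stays on. Leave the black cooling switch off, and do not shift, lift or knock over the lid or any of the glassware and small things standing about.

Things in the scene. Friction and masses are not known exactly. Their poses are not given: they have to be found in the camera images.
- bath: heating circulator bath: cream console with a grey panel; behind it a steel tank, rim 170 mm high, under a loose lid. Fixed. 260 mm wide, from x = -50 to 310 mm of its frame. Origin on the bench under the middle of the switch row; +x runs back over the tank, y left along the row. The panel falls towards -x at 0.10 rad. Yaw within 0.3 rad. The switches stand at y = -75, -25, 25, 75 mm in any order
- green_switch: the mains switch: a green rocker in a dark frame 48 mm (along the bath's x) x 34 mm (along its y) set in the panel. Origin at the middle of the frame, 135 mm above the bench; frame axes as the bath's; the frame's top stands 3 mm above the panel. Made for a light touch: more than 20 N on it counts as rough
- green_dot (a point): white dot, 6 mm, on top of the green rocker's on end, 14 mm from its pivot towards -x of the bath (the robot's side). The rocker is 38 mm long, 26 mm wide, pivoted at its middle. Off, this end stands raised, its outer edge, 5 mm beyond the dot, highest, 2 mm above the dot; on, the edge has gone down about 7 mm and stops 5 mm above the frame
- green_rocker (a joint): angle of the green rocker: 0 off, 0.4 rad on (its stop). A stiff rocker that stays where it is left: pressed straight down at the outer part of the dotted end it moves at about 3 N (more if pressed nearer the pivot); press it down to its stop; its rubber seat then sinks about 1 mm per 4 N, 4 mm at most. All four start off
- blue_switch: the circulation pump switch: a blue rocker in a dark frame 48 mm (along the bath's x) x 34 mm (along its y) set in the panel. Origin at the middle of the frame, 135 mm above the bench; frame axes as the bath's; the frame's top stands 3 mm above the panel. Made for a light touch: more than 20 N on it counts as rough
- blue_dot (a point): white dot, 6 mm, on top of the blue rocker's on end, 14 mm from its pivot towards -x of the bath (the robot's side). The rocker is 38 mm long, 26 mm wide, pivoted at its middle. Off, this end stands raised, its outer edge, 5 mm beyond the dot, highest, 2 mm above the dot; on, the edge has gone down about 7 mm and stops 5 mm above the frame
- blue_rocker (a joint): angle of the blue rocker: 0 off, 0.4 rad on (its stop). A stiff rocker that stays where it is left: pressed straight down at the outer part of the dotted end it moves at about 3 N (more if pressed nearer the pivot); press it down to its stop; its rubber seat then sinks about 1 mm per 4 N, 4 mm at most. All four start off
- red_switch: the heater switch: a red rocker in a dark frame 48 mm (along the bath's x) x 34 mm (along its y) set in the panel. Origin at the middle of the frame, 135 mm above the bench; frame axes as the bath's; the frame's top stands 3 mm above the panel. Made for a light touch: more than 20 N on it counts as rough
- red_dot (a point): white dot, 6 mm, on top of the red rocker's on end, 14 mm from its pivot towards -x of the bath (the robot's side). The rocker is 38 mm long, 26 mm wide, pivoted at its middle. Off, this end stands raised, its outer edge, 5 mm beyond the dot, highest, 2 mm above the dot; on, the edge has gone down about 7 mm and stops 5 mm above the frame
- red_rocker (a joint): angle of the red rocker: 0 off, 0.4 rad on (its stop). A stiff rocker that stays where it is left: pressed straight down at the outer part of the dotted end it moves at about 3 N (more if pressed nearer the pivot); press it down to its stop; its rubber seat then sinks about 1 mm per 4 N, 4 mm at most. All four start off
- black_switch: the cooling switch: a black rocker in a dark frame 48 mm (along the bath's x) x 34 mm (along its y) set in the panel. Origin at the middle of the frame, 135 mm above the bench; frame axes as the bath's; the frame's top stands 3 mm above the panel. Made for a light touch: more than 20 N on it counts as rough
- black_dot (a point): white dot, 6 mm, on top of the black rocker's on end, 14 mm from its pivot towards -x of the bath (the robot's side). The rocker is 38 mm long, 26 mm wide, pivoted at its middle. Off, this end stands raised, its outer edge, 5 mm beyond the dot, highest, 2 mm above the dot; on, the edge has gone down about 7 mm and stops 5 mm above the frame
- black_rocker (a joint): angle of the black rocker: 0 off, 0.4 rad on (its stop). A stiff rocker that stays where it is left: pressed straight down at the outer part of the dotted end it moves at about 3 N (more if pressed nearer the pivot); press it down to its stop; its rubber seat then sinks about 1 mm per 4 N, 4 mm at most. All four start off
- lid: loose aluminium lid 220 x 256 x 6 mm with a black knob (38 mm above its underside) lying on the tank; origin under its centre. Only the knob rises above 176 mm
- flask: glass volumetric flask, bulb 86 mm across, 215 mm tall, standing left of the tank; origin under its centre
- beaker: glass beaker 68 mm across, 90 mm tall, standing right of the tank; origin under its centre
- vial_a: white vial 25 mm across, 48 mm tall, right of the console; origin under its centre
- vial_b: second such vial, right of the console
- cap_red: red stopper 19 mm across, 18 mm tall, left of the console; origin under its centre
- cap_purple: purple stopper of the same size, left of the console
- rack: teal and cream tube rack 200 x 87 mm with glass tubes to 128 mm, one loose piece, far left of the bath; origin under its centre
Not all that is in view belongs to the job. Of the things like the beaker, leave any that is yellow; of the rest the larger one is meant.

How it is judged:
On the way, in this order (a step that is already met when the one before it is completed fails the run):
1. the green mains switch is on, the others still off (value of joint green_rocker above 0.3 rad and value of joint each of blue_rocker, red_rocker, black_rocker below 0.1 rad), for 0.1 s.
2. the blue pump switch is on too, the heater still off (value of joint each of green_rocker, blue_rocker above 0.3 rad and value of joint each of red_rocker, black_rocker below 0.1 rad), for 0.1 s.
3. the red heater switch is on too (value of joint each of green_rocker, blue_rocker, red_rocker above 0.3 rad and value of joint black_rocker below 0.1 rad), for 0.1 s.
At the end, for the whole second after the job is handed in: green, blue and red rockers are on (above 0.3 rad), the black one is off (below 0.1 rad), and the lid, flask, beaker, vials, stoppers and rack stand at rest within 15 mm of where they were, not tipped over (all of step 3 and distance of each of lid, flask, beaker, vial_a, vial_b, cap_red, cap_purple, rack from where it was at the start of the episode below 0.015 m and angle between each of lid, flask, beaker, vial_a, vial_b, cap_red, cap_purple, rack's own z axis and vertical below 0.3 rad and linear speed of each of lid, flask, beaker, vial_a, vial_b, cap_red, cap_purple, rack below 0.03 m/s); the robot touches nothing.
It fails at once if out of order: the pump is on while the mains is off, or the heater is on while the pump is off ((value of joint blue_rocker above 0.2 rad and value of joint green_rocker below 0.2 rad) or (value of joint red_rocker above 0.2 rad and value of joint blue_rocker below 0.2 rad)).
It fails at once if the black cooling switch is switched on (value of joint black_rocker above 0.2 rad).
It fails at once if a switch or the bath is pressed or struck roughly (more than 20 N) (contact force between anything else and green_switch above 20 N or contact force between anything else and blue_switch above 20 N or contact force between anything else and red_switch above 20 N or contact force between anything else and black_switch above 20 N or contact force between any of the fingers, the arm and bath above 20 N).
It fails at once if the lid, glassware, vials, stoppers or rack is lifted, carried or shifted by more than 15 mm (distance of any of lid, flask, beaker, vial_a, vial_b, cap_red, cap_purple, rack from where it was at the start of the episode above 0.015 m).
It fails at once if one of them is tipped over (angle between any of lid, flask, beaker, vial_a, vial_b, cap_red, cap_purple, rack's own z axis and vertical above 0.3 rad).
It also fails if it takes over 40 s, if anything falls off the work surface, if the arm or the gripper's body presses on something with over 40 N, if the wrist force passes 120 N, or if a joint passes its speed limit or range.

## Working session

There is one attempt and no reset: what is moved stays moved. The work goes in short steps, each a Python script; the robot and the scene stay as the last script left them, time stands still between calls to the robot, and variables do not carry over. Pictures are saved under pics/ and viewed, at most 10 in all, crops included, and the job is handed in when it is done.

```bash
mkdir -p pics
python3 - <<'E'
from bench import manip, effector, viewer
import cv2
for n in ["scene","side","wrist"]:
    c=viewer.get_calibration(n); print(n,c)
    if n!="wrist": cv2.imwrite(f"pics/{n}0.png",viewer.get_image(n)[:,:,::-1])
print(manip.current_tool_pos(),manip.current_tcp_rot(),manip.current_clock())
E
```

```text
scene {'vfov': 53.385402318871485, 'cx': 269.8472036429236, 'cy': 212.5439889065696, 'eye': array([ 0.92957485, -0.30613487,  0.97827787]), 'attitude': array([ 0.92470348,  0.26340989, -0.07838026, -0.26342974])}
side {'vfov': 42.35511217349142, 'cx': 285.24411244688423, 'cy': 209.6914533847152, 'eye': array([0.09511882, 1.07501277, 1.18273146]), 'attitude': array([-0.22411004,  0.89239589, -0.37703895,  0.10604669])}
wrist {'vfov': 59.835073296577875, 'cx': 281.15542903303367, 'cy': 203.61008717572446, 'eye': array([ 0.27759953, -0.59134099,  0.38284461]), 'attitude': array([ 0.80730969, -0.57554293, -0.07700424,  0.10522232])}
[ 0.21213461 -0.61374273  0.22577639] [ 9.86179458e-01  1.65678300e-01 -9.87571208e-05 -8.76703060e-04] 0.1
```

View pics/scene0.png

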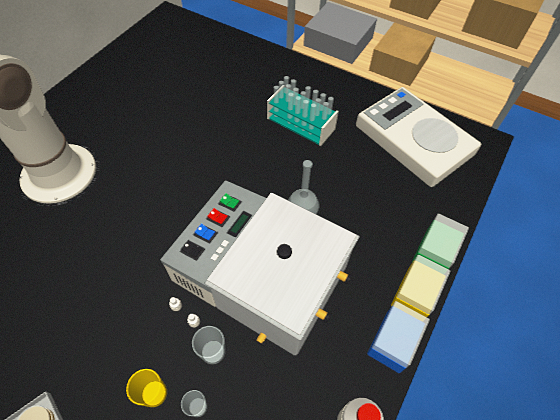

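View pics/side0.png

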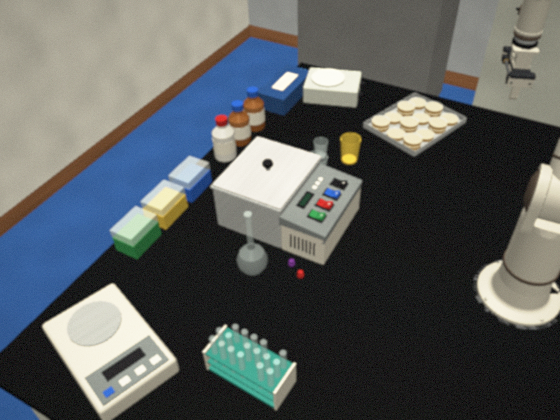

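The scene view shows the rockers on the console as green (231,201), red (218,215), blue (205,231) and black (192,249). The side view shows them as green (317,215), red (325,204), blue (333,194) and black (340,184). The only lookalikes are the four switches themselves and the white console buttons near (220,250), so colour settles the choice. I'll check this in close crops.

Run:
```python
import cv2
a=cv2.imread("pics/scene0.png")[175:275,160:260]; b=cv2.imread("pics/side0.png")[165:235,290:370]
cv2.imwrite("pics/c1.png",cv2.resize(a,None,fx=6,fy=6,interpolation=cv2.INTER_CUBIC))
cv2.imwrite("pics/c2.png",cv2.resize(b,None,fx=8,fy=8,interpolation=cv2.INTER_CUBIC))
```

```text
(no output)
```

View pics/c1.png

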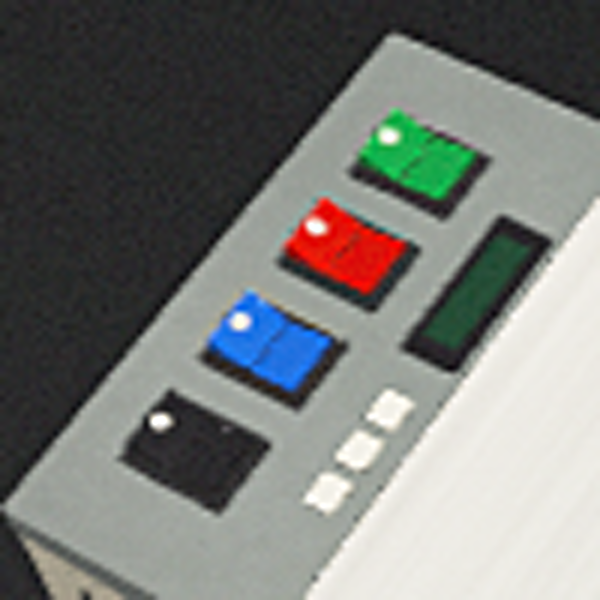

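View pics/c2.png

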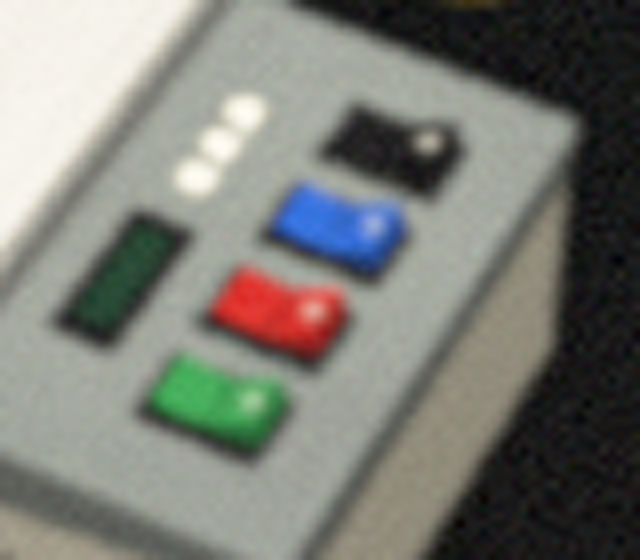

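```bash
cat > h.py <<'E'
from bench import manip, effector, viewer
import numpy as np
from scipy.spatial.transform import Rotation as R
from scipy.optimize import least_squares
ROW=dict(green=75,red=25,blue=-25,black=-75)
S={k:(np.array(v)+.5)/6-.5+[160,175] for k,v in dict(green=(388,137),red=(316,227),blue=(241,321),black=(160,421)).items()}
D={k:(np.array(v)+.5)/8-.5+[290,165] for k,v in dict(green=(252,401),red=(313,311),blue=(374,226),black=(429,142)).items()}
def proj(p,c):
    q=R.from_quat(c["attitude"]).inv().apply(p-c["eye"]); f=210/np.tan(np.radians(c["vfov"])/2)
    return f*q[:2]/q[2]+[c["cx"],c["cy"]]
def pt(b,x,y,z):
    return np.array([b[0]+np.cos(b[2])*x-np.sin(b[2])*y, b[1]+np.sin(b[2])*x+np.cos(b[2])*y, z])
def fit():
    cs,cd=viewer.get_calibration("scene"),viewer.get_calibration("side")
    def res(b): return np.concatenate([np.r_[proj(pt(b,-.014,y/1e3,b[3]),cs)-S[k],proj(pt(b,-.014,y/1e3,b[3]),cd)-D[k]] for k,y in ROW.items()])
    r=least_squares(res,[.7,-.2,0,.145]); return r.x,r.fun
def quat(yaw,flip): return (R.from_euler('z',yaw+(np.pi if flip else 0))*R.from_euler('x',np.pi)).as_quat()
E
python3 - <<'E'
from h import *
np.set_printoptions(precision=4,suppress=True)
b,f=fit(); print(b); print(f.reshape(4,4))
for fl in (0,1):
  for k,y in ROW.items():
    print(fl,k,pt(b,-.02,y/1e3,.18),manip.solve_ik(pt(b,-.02,y/1e3,.18),quat(b[2],fl)))
print(manip.current_q(),manip.current_force())
E
```

```text
[0.5499 0.0359 0.0097 0.1451]
[[ 0.13   -0.1104  0.0471 -0.0445]
 [ 0.0372 -0.0143  0.1293  0.0157]
 [-0.1205  0.1205 -0.1026 -0.0931]
 [ 0.1162  0.0112  0.1202  0.1019]]
0 green [0.5291 0.1107 0.18  ] [ 0.5881  0.5798 -1.1166  1.858   0.5907  1.0843 -2.3193]
0 red [0.5296 0.0607 0.18  ] [ 0.7091  0.5859 -1.1536  1.8753  0.6071  1.0888 -2.2455]
0 blue [0.5301 0.0107 0.18  ] [ 0.7162  0.4971 -1.0022  1.8843  0.4881  1.0294 -2.0541]
0 black [ 0.5306 -0.0393  0.18  ] [ 0.7113  0.4429 -0.8589  1.8825  0.3969  0.9961 -1.8823]
1 green [0.5291 0.1107 0.18  ] [ 0.5682  0.5598 -1.0816  1.8585  0.5636  1.0705  0.8445]
1 red [0.5296 0.0607 0.18  ] [ 0.8176  0.8039 -1.4216  1.8731  0.846   1.2569  0.7052]
1 blue [0.5301 0.0107 0.18  ] [ 0.8669  0.668  -1.2781  1.8808  0.7077  1.1487  0.9059]
1 black [ 0.5306 -0.0393  0.18  ] [ 0.8891  0.573  -1.1366  1.878   0.5917  1.0798  1.0962]
[ 1.5012  0.5018 -0.4268  1.5513  0.2208  1.1383 -0.2103] [ 0.058  -0.1721 -0.4785]
```

Run:
```python
from h import *
import cv2
b,_=fit(); np.save("b.npy",b)
effector.close(10)
p=np.array(manip.current_tool_pos()); p[2]=.34; manip.servo_line(p,vel=.25)
manip.move_pose(pt(b,-.021,.075,.30),quat(b[2],1))
manip.servo_line(pt(b,-.021,.075,.18),vel=.15)
print(manip.current_tool_pos(),manip.current_q(),manip.current_force(),manip.current_finger_gap(),manip.current_clock())
for n in ("wrist","scene"):
    im=viewer.get_image(n)
    if n=="scene": im=cv2.resize(im[140:300,140:320],None,fx=3.5,fy=3.5)
    cv2.imwrite(f"pics/{n}1.png",im[:,:,::-1])
```

```text
[0.52872689 0.11110198 0.18082299] [ 0.61495871  0.60697104 -1.16579827  1.85859021  0.62740845  1.10428624
  0.79137842] [0.09201239 0.49014641 1.13795429] 0.000530336220350748 5.875
```

View pics/wrist1.png

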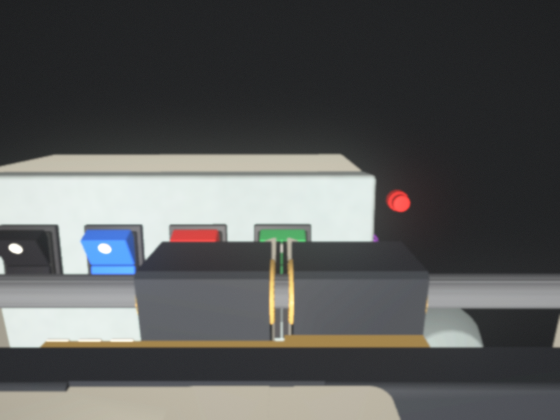

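View pics/scene1.png

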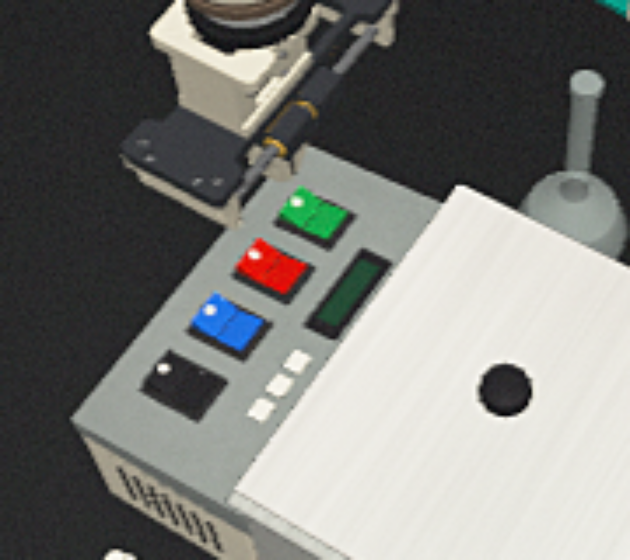

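Run:
```python
from h import *
import cv2
p=np.array(manip.current_tool_pos())
r=R.from_quat(manip.current_tcp_rot()); print(r.as_matrix().round(3))
print("tcp in crop", (proj(p,viewer.get_calibration("scene"))-[140,140])*3.5)
s=proj(p,viewer.get_calibration("side")); print(s, proj(p,viewer.get_calibration("wrist")))
im=viewer.get_image("side"); x,y=s.astype(int)
cv2.imwrite("pics/side1.png",cv2.resize(im[y-60:y+50,x-70:x+70],None,fx=5,fy=5)[:,:,::-1])
```

```text
[[-1.    -0.01   0.002]
 [-0.01   1.     0.   ]
 [-0.002  0.    -1.   ]]
tcp in crop [282.64183024 166.02607954]
[323.49729121 205.85765934] [280.86992954 260.93850933]
```

View pics/side1.png

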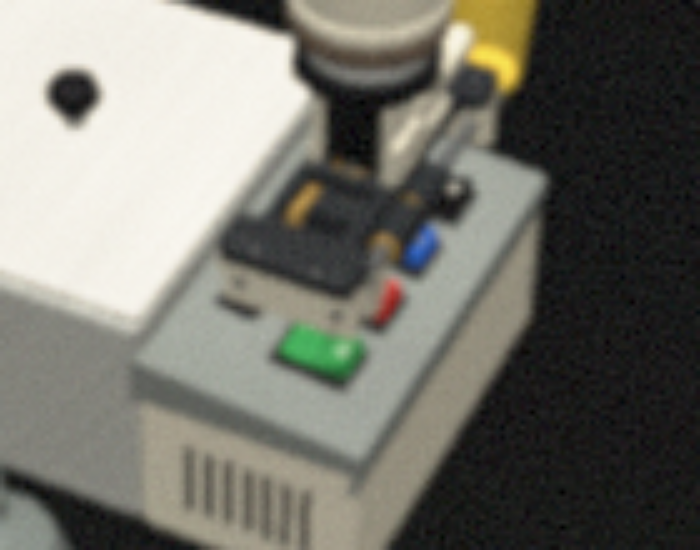

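The wrist, scene and side views agree with the calibration. The wrist picture has the fingertip over the green rocker's outer end at about (281,261), with the red stopper clear at (399,201). Now I'll press green.

```bash
cat >> h.py <<'E'
def press(k,limit=8.,x=-.021):
    b=np.load("b.npy"); y=ROW[k]/1e3
    manip.servo_line(pt(b,x,y,.155),ori=quat(b[2],1),vel=.08); manip.sleep(.1)
    f0=np.array(manip.current_force()); log=[]
    for z in np.arange(.150,.1335,-.001):
        manip.servo_line(pt(b,x,y,z),vel=.02)
        f=np.array(manip.current_force())-f0; log.append((round(z*1e3),round(manip.current_tool_pos()[2]*1e3,1),*f.round(1)))
        if f[2]>limit: break
    manip.servo_line(pt(b,x,y,.18),vel=.1)
    print(*log,sep="\n"); print(k,manip.current_clock())
E
python3 -c "
from h import *
press('green')"
```

```text
(150, np.float64(149.9), np.float64(0.6), np.float64(1.2), np.float64(0.3))
(149, np.float64(149.0), np.float64(0.7), np.float64(0.4), np.float64(-0.3))
(148, np.float64(148.2), np.float64(0.3), np.float64(0.3), np.float64(0.9))
(147, np.float64(147.0), np.float64(-0.1), np.float64(-0.3), np.float64(2.3))
(146, np.float64(145.9), np.float64(-1.1), np.float64(0.7), np.float64(2.3))
(145, np.float64(144.9), np.float64(-1.9), np.float64(1.0), np.float64(2.0))
(144, np.float64(143.9), np.float64(-1.2), np.float64(0.7), np.float64(1.9))
(143, np.float64(142.9), np.float64(-1.0), np.float64(0.8), np.float64(1.9))
(142, np.float64(142.0), np.float64(-0.8), np.float64(-0.4), np.float64(1.6))
(141, np.float64(141.0), np.float64(-0.4), np.float64(0.7), np.float64(2.8))
(140, np.float64(140.2), np.float64(-1.3), np.float64(0.0), np.float64(4.1))
(139, np.float64(139.4), np.float64(-2.1), np.float64(0.4), np.float64(7.5))
(138, np.float64(138.7), np.float64(-2.7), np.float64(-1.6), np.float64(9.3))
green 10.5583
```

Contact came at about 147 mm and the stop at about 140 mm, with the force then rising to 9 N, so green is fully over. Next are blue and red, travelling at z = 0.18 m.

Run:
```python
from h import *
import cv2
b=np.load("b.npy")
def go(y): manip.servo_line(pt(b,-.021,y,.18),ori=quat(b[2],1),vel=.12)
go(-.025); press('blue')
go(.025); press('red')
manip.servo_line(pt(b,-.021,.025,.32),vel=.15)
manip.servo_line(pt(b,-.15,.025,.36),vel=.15)
im=viewer.get_image("scene"); cv2.imwrite("pics/end.png",cv2.resize(im[165:275,155:265],None,fx=5.4,fy=5.4,interpolation=cv2.INTER_CUBIC)[:,:,::-1])
print(manip.current_clock())
```

```text
(150, np.float64(149.9), np.float64(-0.6), np.float64(0.3), np.float64(0.5))
(149, np.float64(149.0), np.float64(-1.1), np.float64(0.4), np.float64(0.3))
(148, np.float64(148.1), np.float64(-1.3), np.float64(0.2), np.float64(2.1))
(147, np.float64(147.0), np.float64(-1.3), np.float64(0.1), np.float64(2.6))
(146, np.float64(145.9), np.float64(-1.4), np.float64(0.5), np.float64(2.1))
(145, np.float64(144.9), np.float64(-2.1), np.float64(0.2), np.float64(2.5))
(144, np.float64(143.9), np.float64(-2.0), np.float64(-0.1), np.float64(2.1))
(143, np.float64(142.9), np.float64(-2.2), np.float64(0.1), np.float64(1.3))
(142, np.float64(142.0), np.float64(-0.7), np.float64(-0.1), np.float64(2.5))
(141, np.float64(141.0), np.float64(-0.7), np.float64(0.5), np.float64(3.1))
(140, np.float64(140.2), np.float64(-1.5), np.float64(-0.3), np.float64(3.8))
(139, np.float64(139.4), np.float64(-2.5), np.float64(-0.0), np.float64(7.2))
(138, np.float64(138.7), np.float64(-3.1), np.float64(-0.4), np.float64(9.0))
blue 16.0667
(150, np.float64(149.9), np.float64(-1.3), np.float64(-0.8), np.float64(0.6))
(14
[... 252 characters left out ...]
9), np.float64(-3.3), np.float64(-0.8), np.float64(2.2))
(145, np.float64(144.9), np.float64(-1.6), np.float64(-1.4), np.float64(2.1))
(144, np.float64(143.9), np.float64(-1.3), np.float64(-0.0), np.float64(2.6))
(143, np.float64(142.9), np.float64(-1.1), np.float64(-0.9), np.float64(2.3))
(142, np.float64(142.0), np.float64(-2.1), np.float64(-0.8), np.float64(2.7))
(141, np.float64(141.0), np.float64(-2.1), np.float64(-0.4), np.float64(1.4))
(140, np.float64(140.2), np.float64(-1.7), np.float64(-0.6), np.float64(4.7))
(139, np.float64(139.4), np.float64(-2.3), np.float64(-0.9), np.float64(7.2))
(138, np.float64(138.7), np.float64(-3.5), np.float64(-1.3), np.float64(8.9))
red 21.1583
24.6833
```

View pics/end.png

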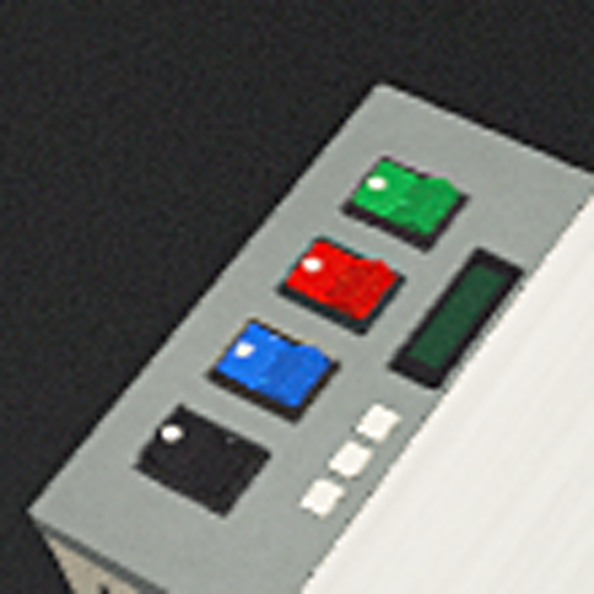

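The final picture shows the dotted ends of green (376,183), red (312,264) and blue (245,349) tipped down, with their far ends raised. Black (171,433) hasn't moved, and the arm is clear.

```bash
python3 -c "
from bench import manip
print(manip.hand_in())"
```

```text
the job is handed in; nothing more can be done
None
```

The job is handed in: green, blue and red were switched on in that order with about 9 N at most, black was left off, the arm only touched those three switches, and it took about 25 s of the 40 s; no verdict was returned.

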